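# Load the gear blank and index the slide to its ball detent

## Task

Put the white nylon gear blank, hub up, down over the spindle of the indexing slide and let go of it while the carriage is still at its loading end. Then take the carriage by its knob and slide it along the rail until you feel the spring ball click into its notch, and finish there holding the knob still, ready for the deburring pass: do not let go. Leave the lens cover, the sanding block and the scraper where they lie.

Things in the scene. Friction and masses are not known exactly. Their poses are not given: they have to be found in the camera images.
- gear_center (a point): Loose white nylon gear blank, flat, hub up, 40 to 85 g: toothed disc 61 mm over the teeth, 14 mm thick, with a round hub 30 mm in diameter standing 16 mm above the disc (30 mm high in all) and a 20 mm through bore. The point is on its axis half-way up (15 mm above its underside); z up the axis.
- spindle_seat (a point): Upright steel spindle on the carriage: 15 mm in diameter, 24 mm high, its top 7 mm tapered to 6 mm. The point is on its axis at its foot, on the carriage's flat top 46 mm above the bench; a seated gear rests there, its centre 15 mm above the point. y: along the rail, from the loading end to the notch (roughly the robot's left); z up.
- knob_grip (a point): Black upright round knob on the carriage, 22 mm in diameter, its top 50 mm above the carriage's top (black part from 8 mm up); the point is on its axis 30 mm above the carriage's top. It stands 90 mm behind the spindle along the rail (-y). Same axes as spindle_seat.
- carriage (a joint): Carriage position along the rail, m: 0 at the loading stop, 0.23 at the far stop; starts at 0 to 0.04. Friction 1 to 2 N. The notch lies between 0.11 and 0.17, elsewhere each time: feel for it. In it the spring ball centres the carriage and resists leaving with some 8 to 14 N either way; pushed harder it climbs out within about 7 mm and slides on (it can be brought back).
- rail: Fixed rail of the slide, 90 mm wide, 420 mm long along its y, 42 mm high at its end stops; origin under its centre. The carriage on it is an aluminium plate 84 mm wide, 150 mm along the rail, top 46 mm above the bench, with the spindle 45 mm ahead (+y) and the knob 45 mm behind (-y) of its middle.
- ball_pin (a joint): How far the spring ball (18 mm, under the middle of the carriage) has dropped, m: 0 to 0.001 on the flat bar, 0.004 to 0.005 when centred in the 15 mm wide notch, about 0.0015 when 2.5 mm off centre. Its 10 mm wide steel pin stands 7 mm proud of the carriage's top, midway between spindle and knob, and sinks with the ball.
- lens_cover: Loose clear polycarbonate lens cover, 70 mm disc, 16 mm high; origin under its centre. Leave alone.
- sanding_block: Loose black rubber sanding block 45 x 70 x 34 mm; origin under its centre. Leave alone.
- scraper: Loose deburring scraper lying along its own y, red 16 mm handle, about 155 mm long; origin near the middle at bench height. Leave alone.
Things that resemble listed ones, but are neither listed nor needed, are in the scene too. Of the things shaped like the part that bears gear_center, the white one is meant.

How it is judged (in metres and radians):
On the way, in this order (a step that is already met when the one before it is completed fails the run):
1. the gear blank sits down on the spindle, let go, with the carriage still near its loading end (horizontal distance between gear_center and spindle_seat below 0.004 m and z of gear_center in the frame of spindle_seat between 0.012 and 0.018 m and angle between gear_center's own z axis and vertical below 0.1 rad and value of joint carriage below 0.07 m and contact force between the fingers and gear below 0.1 N), for 0.3 s.
2. the carriage, held by its knob, is in the notch (value of joint ball_pin above 0.0015 m and value of joint carriage above 0.08 m and contact force between the fingers and carriage_c0 above 2 N), for 0.3 s.
At the end, for the whole second after the job is handed in: The gear is seated flat on the spindle (axis within 4 mm, height within 3 mm); the ball has dropped at least 1.5 mm into the notch (carriage within about 2.5 mm of the notch centre), the carriage is still, and the fingers are holding the knob with at least 2 N (all of step 2 and horizontal distance between gear_center and spindle_seat below 0.004 m and z of gear_center in the frame of spindle_seat between 0.012 and 0.018 m and angle between gear_center's own z axis and vertical below 0.1 rad and velocity of joint carriage between -0.005 and 0.005 m/s); the arm keeps its last pose, push and grip.
It fails at once if the lens cover, sanding block or scraper is pushed aside by more than 30 mm (distance of any of lens_cover, sanding_block, scraper from where it was at the start of the episode above 0.03 m).
It also fails if it takes over 64 s, if anything falls off the work surface, if the arm or the gripper's body presses on something with over 40 N, if the wrist force passes 120 N, or if a joint passes its speed limit or range.

## Robot

A 7-joint arm with a two-finger parallel gripper is mounted at the origin on the work surface. World frame = base frame: x ahead of the robot, y to its left, z up, the work surface at z = 0. Lengths are in mm, angles in rad, forces in N, time in s.
With the tool pointing down it reaches from about 425 to 1025 mm from the base axis. Payload 3.6 kg.
Tool frame: the origin (TCP) lies midway between the tips of the shut fingers; the grasp point (between the pads) lies grip_point_offset behind it (grip_point_offset is the distance from the TCP to the grasp point, in mm); z points along the fingers, y is the direction in which the jaws open and shut (so a half turn about z gives the same grasp; the last joint's range is limited). The gripper opens to 85 mm and grips with 20 to 120 N. Pads are 22 mm wide; open, the fingers measure 114 mm over their backs; the gripper's body (76 mm by 85 mm) begins 54 mm behind the grasp point. The pads swing forward as they close: fully open they stand 13 mm farther back than shut.
Start: joints at [-0.093, 0.591, 0.048, 1.609, -0.033, 0.943, -0.034], TCP at [725.003, 0.003, 231.302] pointing down, gripper open.
Joint ranges: [-2.69, 2.69], [-0.47, 2.24], [-1.27, 1.36], [0.19, 2.51], [-1.53, 4.68], [0.08, 2.07], [-3.09, 3.09]. Speed limits (rad/s): [2.57, 2.57, 3.14, 3.14, 3.14, 3.14, 3.14].

## Interface

Orientations are given as a unit quaternion [w, x, y, z].
In Python, from cell import * gives the robot as it stands. The module is installed in compiled form; this text tells all that it offers. Calls block until the motion is done:
- goto(position, orientation): joint-space move of the TCP to a pose.
- move_linear(position, rotation=None, feed=150): straight line of the TCP; rotation=None keeps the orientation; feed is the mean speed in mm/s.
- move_j(angles): joint-space move.
- set_gripper(opening, force=None): opening from 0.0 (shut) to 1.0 (fully open); force is the grip in N (None keeps the last); returns when the fingers have stopped.
- wait(seconds).
- solve_ik(position, orientation): joint angles nearest the present ones, or None.
- read_camera(name): name is "scene" or "side" or "wrist"; returns the picture (384x512x3 uint8, red, green, blue); there is no depth.
- get_calibration(name): a dict with "fx", "fy", "cx", "cy" (pixels), "eye" and "orientation" of the camera in the world. Camera axes: x right, y down, z forward; pixel columns grow to the right and rows downward; lengths in mm; the calibration is good to about 2 mm. A picture is of the moment at which its call begins: read the wrist's pose just before it. get_calibration takes no time and is no camera call; for the wrist camera it gives the pose at the moment of the call.
A pose or a line that the arm cannot do raises MotionError and nothing moves.
- hand_in(): hands the job in, once; it reports no verdict.
Readings, each from a call of its own:
- current_time_s(): time.
- current_joint_pos(): joint angles.
- current_joint_velocities(): joint speeds.
- current_tau(): joint torques, N m.
- current_position(): TCP position.
- current_eef_rot(): TCP orientation.
- current_contact_force(): force on the tool from outside, world axes, zero at the start.
- current_moment(): the same for the moment, N m.
- current_gripper_width(): opening from 0.0 (shut) to 1.0 (fully open).
Only numpy, scipy, OpenCV 4.12 (cv2) and the standard library are available. Lean on these libraries where they do the work, as an engineer would, in place of code of your own. Each camera call takes 0.05 s, during which the arm holds its last target.

## Working session

There is one attempt and no reset: what is moved stays moved. The work goes in short steps, each a Python script; the robot and the scene stay as the last script left them, time stands still between calls to the robot, and variables do not carry over. Pictures are saved under pics/ and viewed, and the job is handed in when it is done.

```bash
mkdir -p pics; ls
python3 - <<'E'
from cell import *
import cv2
for n in ("scene","side","wrist"):
    c=get_calibration(n); print(n,c)
    im=read_camera(n); cv2.imwrite(f"pics/{n}0.png",im[:,:,::-1])
print(current_time_s(),current_position(),current_eef_rot())
try: print(grip_point_offset)
except Exception as e: print(e)
E
```

```text
pics
scene {'fx': 348.3934275099354, 'fy': 348.3934275099354, 'cx': 252.9652426168188, 'cy': 196.0874312866769, 'eye': array([1032.08137462, -286.96282119,  673.22454759]), 'orientation': array([-0.35105036,  0.82366512,  0.41046563, -0.17279287])}
side {'fx': 427.70100345863125, 'fy': 427.70100345863125, 'cx': 248.5635478824238, 'cy': 187.78827907896485, 'eye': array([ 177.60854455, -741.69518976,  829.36652537]), 'orientation': array([-0.4167267 ,  0.8827771 , -0.19973574,  0.08455225])}
wrist {'fx': 265.3281279190479, 'fy': 265.3281279190479, 'cx': 255.98098941499055, 'cy': 193.1558179178177, 'eye': array([725.17695639,  74.3546843 , 371.99472777]), 'orientation': array([ 1.47328212e-01,  9.89087021e-01,  1.58107676e-04, -1.11270808e-03])}
0.15 [7.24363145e+02 4.91345809e-02 2.30400210e+02] [-5.96419734e-04  7.07063571e-01  7.07149445e-01 -6.42687928e-04]
18.700000000000003
```

View pics/scene0.png

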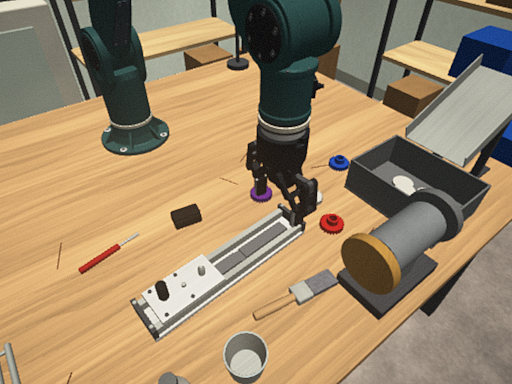

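View pics/side0.png

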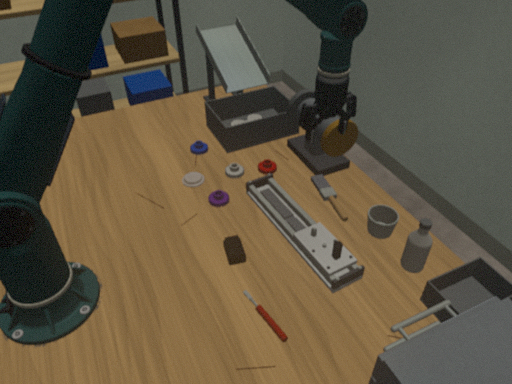

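View pics/wrist0.png

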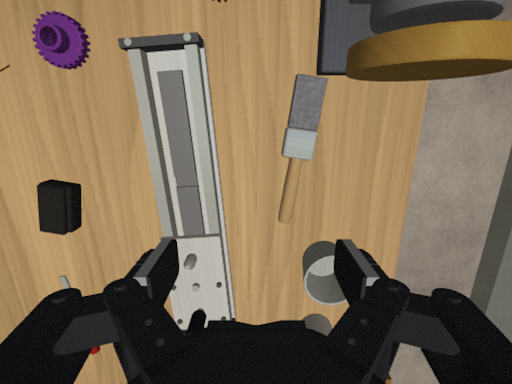

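```bash
cat > h.py <<'E'
from cell import *
import numpy as np, cv2
from scipy.spatial.transform import Rotation as R
def Rq(q): return R.from_quat([q[1],q[2],q[3],q[0]])
def ray(c,u,v,z):
    d=Rq(c['orientation']).apply([(u-c['cx'])/c['fx'],(v-c['cy'])/c['fy'],1]); e=np.array(c['eye'])
    return e+d*(z-e[2])/d[2]
def proj(c,p):
    q=Rq(c['orientation']).inv().apply(np.atleast_2d(p)-c['eye']); return np.c_[c['fx']*q[:,0]/q[:,2]+c['cx'],c['fy']*q[:,1]/q[:,2]+c['cy']]
def crop(im,x0,y0,x1,y1,k,fn):
    cv2.imwrite(fn,cv2.resize(im[y0:y1,x0:x1,::-1],None,fx=k,fy=k,interpolation=cv2.INTER_CUBIC))
E
python3 - <<'E'
from h import *
s=cv2.imread('pics/side0.png')[:,:,::-1]
crop(s,170,130,300,220,6,'pics/side_c1.png')
crop(s,240,170,370,290,5,'pics/side_c2.png')
s=cv2.imread('pics/scene0.png')[:,:,::-1]
crop(s,125,240,245,340,6,'pics/scene_c1.png')
c=get_calibration('side')
for n,u,v,z in (('white',234,166,30),('lens',193,179,16),('spindle',312,229,70),('knob',337,243,96),('red',267,163,30),('sand',234,238,34)): print(n,ray(c,u,v,z))
E
```

```text
white [577.26986019 253.94602148  30.        ]
lens [444.90576246 266.22626038  16.        ]
spindle [ 626.73003839 -121.50424273   70.        ]
knob [ 639.27542134 -206.92456468   96.        ]
red [676.64883099 222.27282844  30.        ]
sand [452.63367009 -32.63195095  34.        ]
```

View pics/side_c1.png

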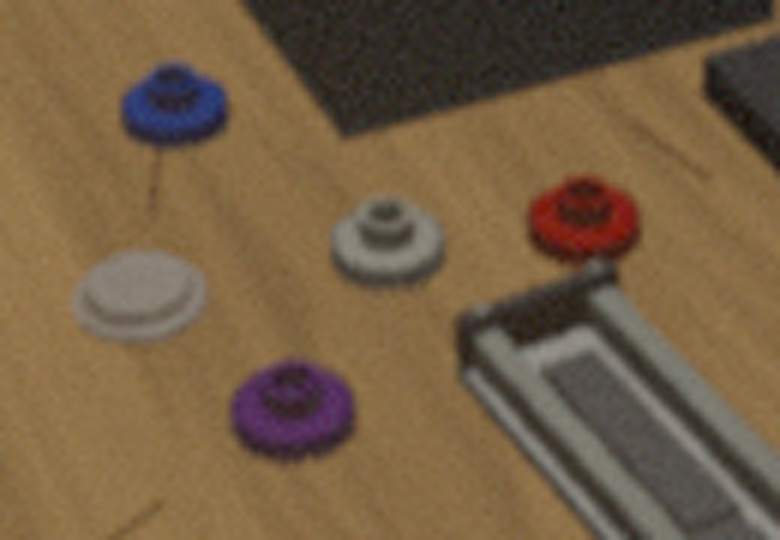

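View pics/side_c2.png

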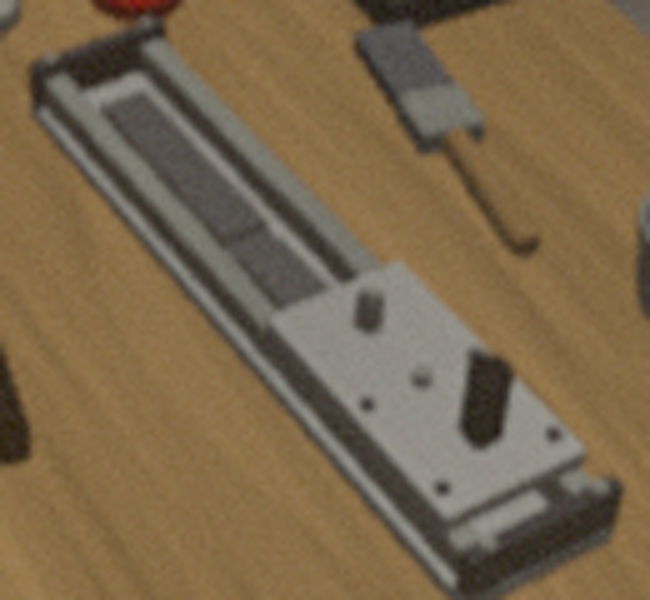

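View pics/scene_c1.png

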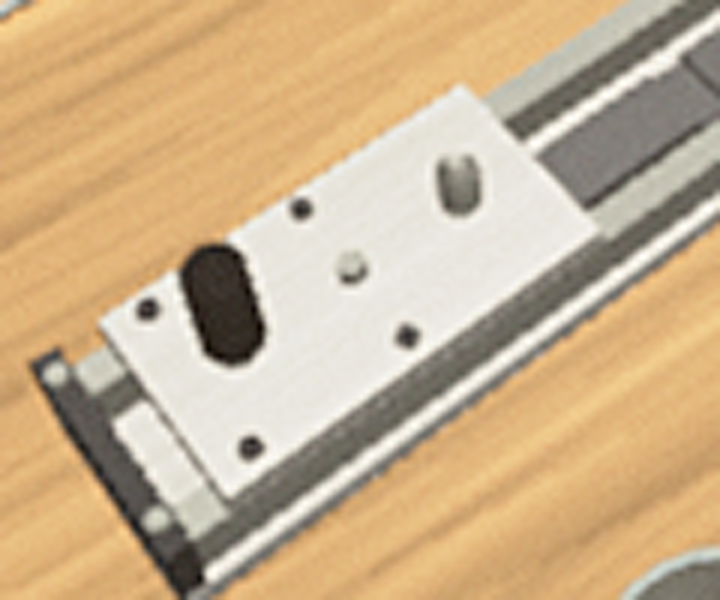

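Run:
```python
from h import *
c=get_calibration('side'); d=get_calibration('scene')
print('gear',ray(c,234.5,165.3,30))
print('spin side top',ray(c,314.4,228.4,70),'scene top',ray(d,201.5,266.7,70),'foot',ray(d,202,274.5,46))
print('knob side',ray(c,338.6,241.6,96),'scene',ray(d,159.7,282.8,96))
q=[0,np.sqrt(.5),np.sqrt(.5),0]
g=ray(c,234.5,165.3,30)
goto([g[0],g[1],150],q)
print(current_time_s(),current_position())
w=get_calibration('wrist'); im=read_camera('wrist'); cv2.imwrite('pics/w1.png',im[:,:,::-1]); np.save('w1.npy',[w],allow_pickle=True)
print(w['eye'],proj(w,[[g[0],g[1],30]]))
```

```text
gear [580.13426226 256.6045288   30.        ]
spin side top [ 633.17499087 -122.32059571   70.        ] scene top [ 637.61035382 -118.83077193   70.        ] foot [ 639.36736739 -121.42377372   46.        ]
knob side [ 645.09002614 -204.85762277   96.        ] scene [ 638.29688944 -208.18794067   96.        ]
1.3167 [581.9830485  254.71541669 150.53779316]
[582.55251194 329.147335   292.25334651] [[253.3231452  186.11843489]]
```

View pics/w1.png

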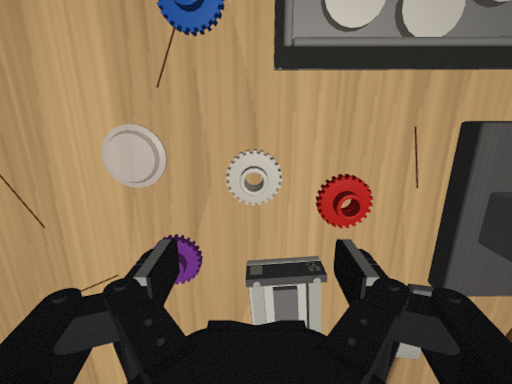

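Run:
```python
from h import *
im=cv2.imread('pics/w1.png')[:,:,::-1]
crop(im,214,140,294,215,8,'pics/w1c.png')
```

```text
(no output)
```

View pics/w1c.png

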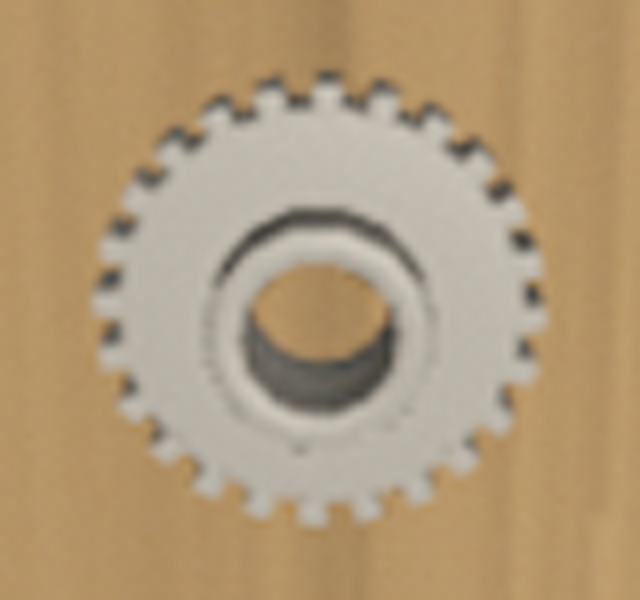

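Run:
```python
from h import *
w=np.load('w1.npy',allow_pickle=True)[0]
a=ray(w,254.0,182.2,30); b=ray(w,254.1,177.5,14); print(a,b)
print(proj(w,[[a[0]+10,a[1],30],[a[0]-10,a[1],30]]))
g=(a+b)/2
q=[0,np.sqrt(.5),np.sqrt(.5),0]
set_gripper(0.62,40)
move_linear([g[0],g[1],60],q)
print(current_time_s(),current_position(),current_gripper_width())
w=get_calibration('wrist'); im=read_camera('wrist'); cv2.imwrite('pics/w2.png',im[:,:,::-1]); 
np.save('w2.npy',[w],allow_pickle=True); print(proj(w,[[g[0],g[1],30]]), current_contact_force())
```

```text
[580.84937809 260.74994993  30.        ] [580.87995506 261.80393672  14.        ]
[[263.79783191 182.16718275]
 [244.20141791 182.23281976]]
2.5417 [581.42892875 261.48378262  60.45372969] 0.6227672360089391
[[254.29109908 223.22345417]] [ 0.67507928  0.71534979 -0.22849681]
```

View pics/w2.png

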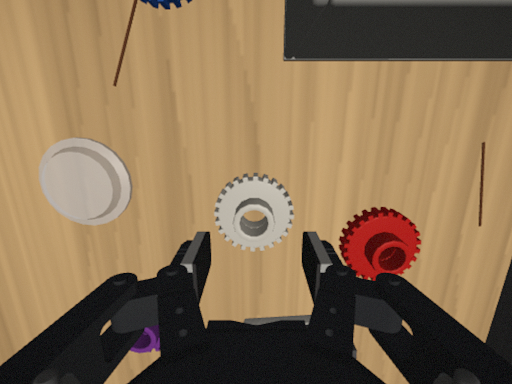

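Run:
```python
from h import *
im=cv2.imread('pics/w2.png')[:,:,::-1]
crop(im,204,165,304,255,7,'pics/w2c.png')
```

```text
(no output)
```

View pics/w2c.png

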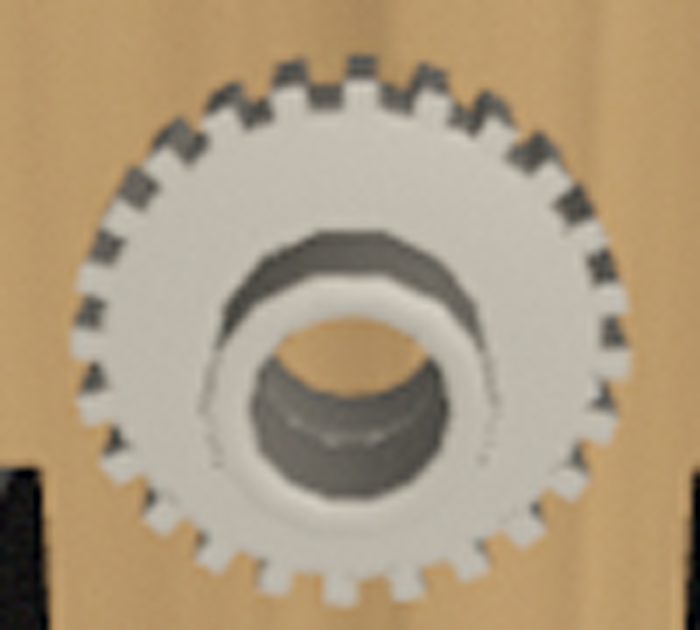

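Run:
```python
from h import *
q=[0,np.sqrt(.5),np.sqrt(.5),0]
w=np.load('w2.npy',allow_pickle=True)[0]; g=ray(w,254.0,223.3,30); print(g)
move_linear([580.7,261.0,24],q,feed=100); print(current_contact_force())
move_linear([580.7,261.0,15],q,feed=30); print(current_position(),current_contact_force())
set_gripper(0.0,40); print(current_gripper_width(),current_contact_force(),current_position())
move_linear([580.7,261.0,60],q,feed=100); print(current_gripper_width(),current_contact_force())
move_linear([600,150,190],q,feed=250)
w=get_calibration('wrist'); im=read_camera('wrist'); cv2.imwrite('pics/w3.png',im[:,:,::-1])
goto([637,-200,200],q); wait(0.2)
w=get_calibration('wrist'); im=read_camera('wrist'); cv2.imwrite('pics/w4.png',im[:,:,::-1]); np.save('w4.npy',[w],allow_pickle=True)
im=read_camera('side'); cv2.imwrite('pics/s4.png',im[:,:,::-1])
print(current_time_s(),current_gripper_width())
```

```text
[580.65994868 261.21879429  30.        ]
[ 0.86372635  0.92556875 -0.60815012]
[580.62494988 260.97875749  14.91101585] [-0.42512454 -0.54466845 -0.28775184]
0.33279430338560373 [-0.60188931  0.13422851  2.56849477] [580.89079444 261.0899793   15.425345  ]
0.33302733246901256 [-0.1395986   0.55527965 -0.4022358 ]
7.0083 0.331056506765556
```

View pics/w4.png

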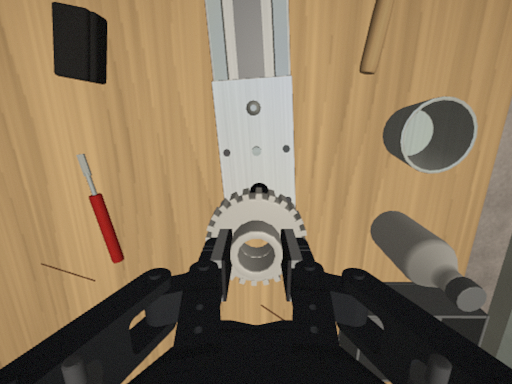

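View pics/s4.png

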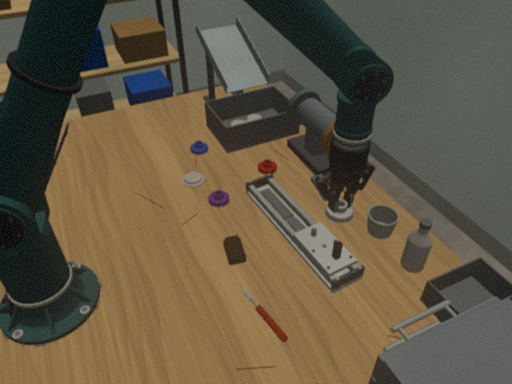

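Run:
```python
from h import *
im=cv2.imread('pics/w4.png')[:,:,::-1]
crop(im,200,65,310,205,5,'pics/w4c.png')
crop(im,200,180,310,290,6,'pics/w4d.png')
```

```text
(no output)
```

View pics/w4c.png

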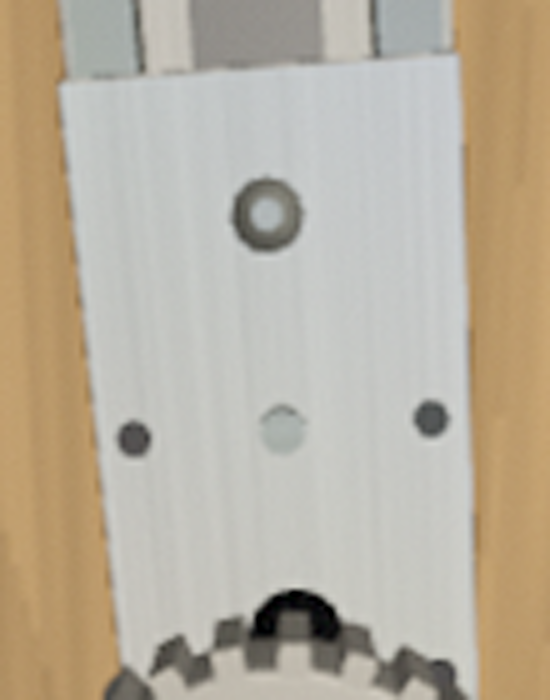

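View pics/w4d.png

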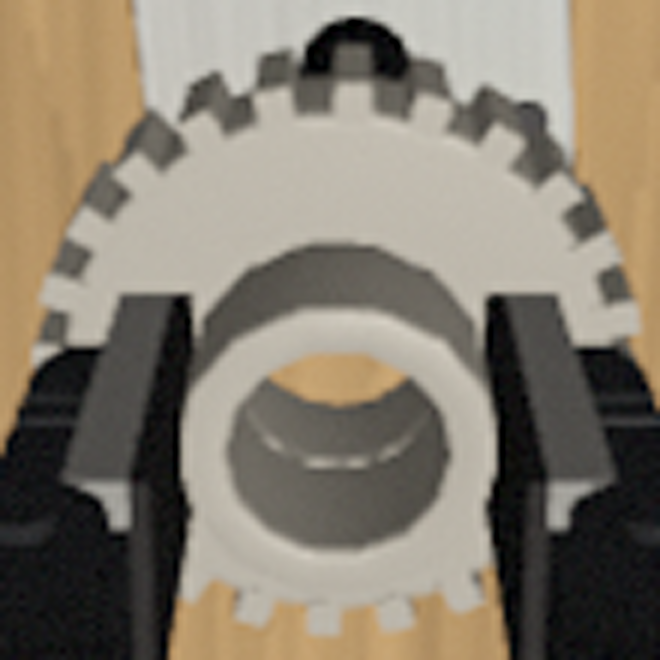

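Run:
```python
from h import *
w=np.load('w4.npy',allow_pickle=True)[0]
s=ray(w,253.2,107.8,70); s2=ray(w,253.5,108.2,60);p=ray(w,256.6,151,53);a=ray(w,212,82,46);b=ray(w,292,76.2,46);l=ray(w,226.8,152.8,46);r=ray(w,286.2,148.6,46)
print(s,s2,p,a,b,l,r)
print('widths',np.linalg.norm(a-b),np.linalg.norm(s-p))
for v in (a-b,l-r): print(np.degrees(np.arctan2(v[1],v[0]))-180)
v=s-p;print(np.degrees(np.arctan2(v[1],v[0]))-90)
P=current_position(); print(P,current_contact_force()); print('gear',ray(w,256.3,255,P[2]+14.5))
L1=ray(w,212,82,46);L2=ray(w,(120/5)+200,65+650/5,46);v=L1-L2;print(np.degrees(np.arctan2(v[1],v[0]))-90)
```

```text
[ 635.15931268 -119.04381208   70.        ] [ 635.36123761 -119.26309612   60.        ] [ 638.6774705 -163.3839868   53.       ] [592.32958822 -93.38874485  46.        ] [674.78303963 -87.61069779  46.        ] [ 605.51682517 -166.45111861   46.        ] [ 671.49803609 -161.59617618   46.        ]
widths 82.65565605309419 47.61752333539671
-355.99146687038706
-355.7917212949382
4.53661210484556
[ 637.30726802 -198.69734993  200.02998341] [-0.95448841  0.00982772 -0.96609881]
gear [ 638.30165009 -197.02190712  214.52998341]
3.974595021787451
```

```bash
cat >> h.py <<'E'
def qyaw(d):
    r=R.from_euler('z',d,degrees=True)*R.from_quat([np.sqrt(.5),np.sqrt(.5),0,0]); x=r.as_quat(); return [x[3],x[0],x[1],x[2]]
Q=qyaw(4.1)
E
python3 - <<'E'
from h import *
goto([635.3,-119.3,130],Q)
move_linear([635.3,-119.3,90],feed=60); wait(.2)
print(current_position(),current_contact_force(),current_eef_rot())
for n in('wrist','side','scene'):
    im=read_camera(n); cv2.imwrite(f'pics/{n}5.png',im[:,:,::-1])
    x={'wrist':(200,180,310,290),'side':(270,180,360,270),'scene':(150,220,250,310)}[n]
    crop(im,*x,6,f'pics/{n}5c.png')
print(current_time_s())
E
```

```text
[ 635.66871293 -119.30218598   90.47981399] [ 0.68252348 -0.09810655  0.09447126] [3.76810012e-04 6.81347917e-01 7.31959561e-01 2.74457557e-04]
8.6833
```

View pics/wrist5c.png

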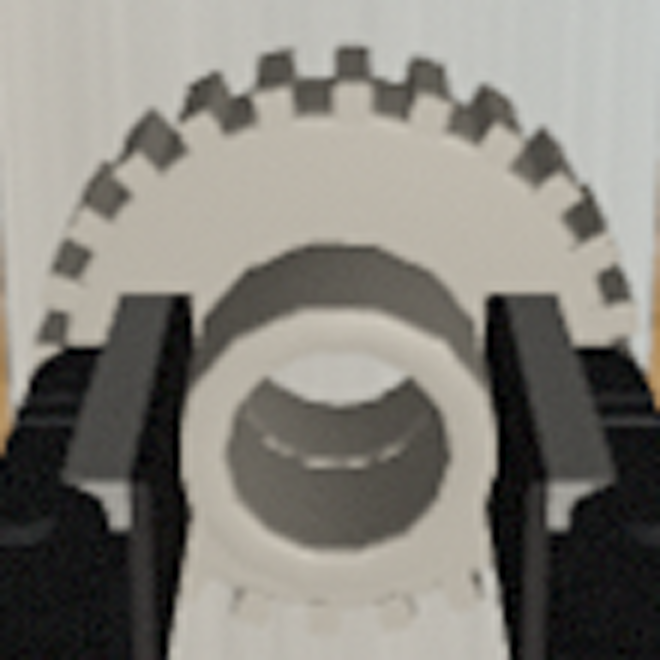

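View pics/side5c.png

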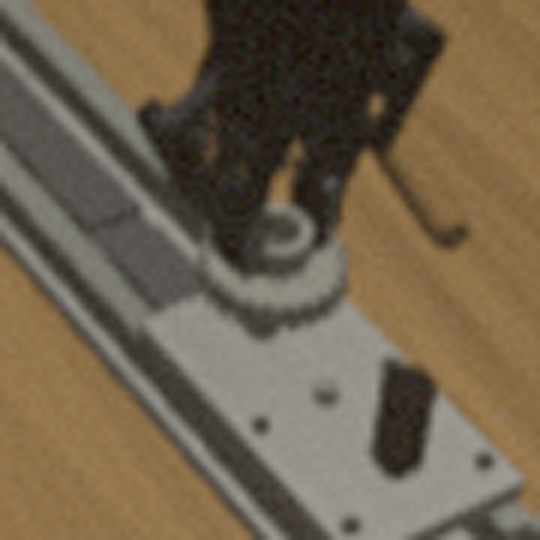

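View pics/scene5c.png

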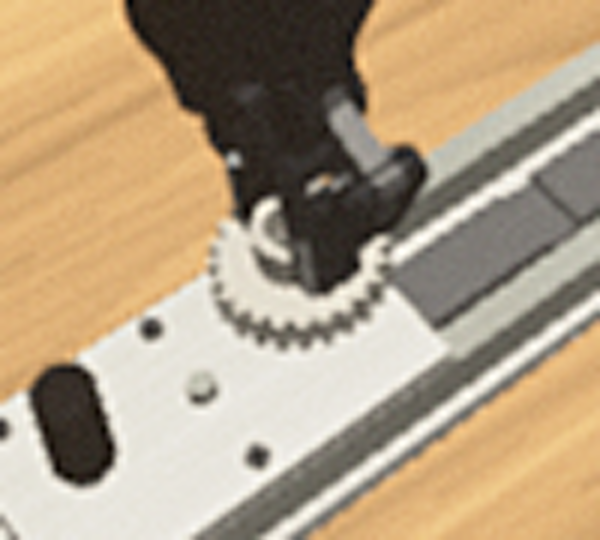

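Run:
```python
from h import *
for n,o in(('side',(270,180)),('scene',(150,220))):
    c=get_calibration(n)
    for s in([635.3,-119.3],[639,-119.3],[635.3,-115.3]):
        print(n,s,[((proj(c,[[*s,z]])[0]-o)*6).round(1).tolist() for z in (46,70,75.5,89.5,105.5)])
```

```text
side [635.3, -119.3] [[262.3, 324.6], [266.9, 284.2], [268.0, 274.7], [270.8, 250.4], [274.0, 222.1]]
side [639, -119.3] [[269.8, 321.8], [274.5, 281.4], [275.7, 271.9], [278.5, 247.6], [281.8, 219.4]]
side [635.3, -115.3] [[257.3, 318.5], [261.8, 278.0], [262.9, 268.6], [265.6, 244.3], [268.8, 216.0]]
scene [635.3, -119.3] [[311.2, 316.0], [304.3, 276.4], [302.7, 267.0], [298.5, 242.8], [293.6, 214.3]]
scene [639, -119.3] [[316.7, 323.2], [309.9, 283.6], [308.3, 274.3], [304.2, 250.1], [299.3, 221.6]]
scene [635.3, -115.3] [[321.0, 310.2], [314.4, 270.5], [312.8, 261.2], [308.8, 236.9], [304.0, 208.4]]
```

Run:
```python
from h import *
t=np.linspace(0,2*np.pi,60)
outs=[]
for n,o,w in(('side',(270,180),(90,90)),('scene',(150,220),(100,90))):
    c=get_calibration(n)
    for k in(0,5):
        im=cv2.imread(f'pics/{n}{k}.png')
        im=cv2.resize(im[o[1]:o[1]+w[1],o[0]:o[0]+w[0]],None,fx=7,fy=7,interpolation=cv2.INTER_CUBIC)
        def cir(r,z,col,x=635.3,y=-119.3):
            p=proj(c,np.c_[x+r*np.cos(t),y+r*np.sin(t),0*t+z]); p=((p-o+.5)*7)
            cv2.polylines(im,[p.astype(np.int32)],True,col,1)
        if k==0:
            cir(7.5,46,(0,0,255));cir(7.5,63,(0,255,0));cir(3,70,(255,0,0))
        else:
            cir(30.5,75.5,(0,0,255),635.7);cir(30.5,89.5,(0,255,0),635.7);cir(15,105.5,(255,0,0),635.7);cir(10,105.5,(255,0,0),635.7)
        outs.append(im[60:,:])
a=np.hstack(outs[:2]);b=np.hstack(outs[2:])
cv2.imwrite('pics/ov_side.png',a[:,:800] if 0 else cv2.resize(a,(800,int(a.shape[0]*800/a.shape[1]))))
cv2.imwrite('pics/ov_scene.png',cv2.resize(b,(800,int(b.shape[0]*800/b.shape[1]))))
```

```text
(no output)
```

View pics/ov_side.png

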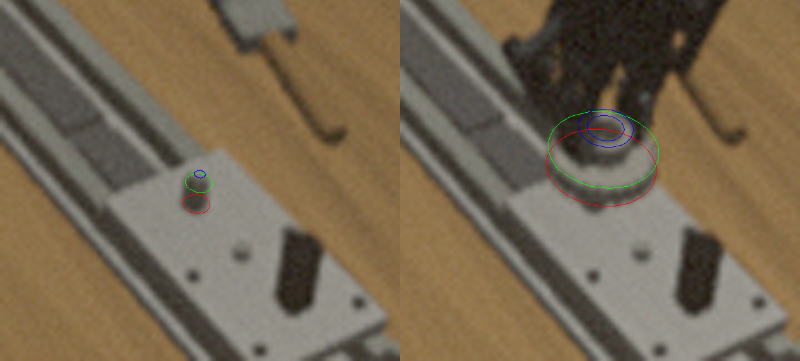

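View pics/ov_scene.png

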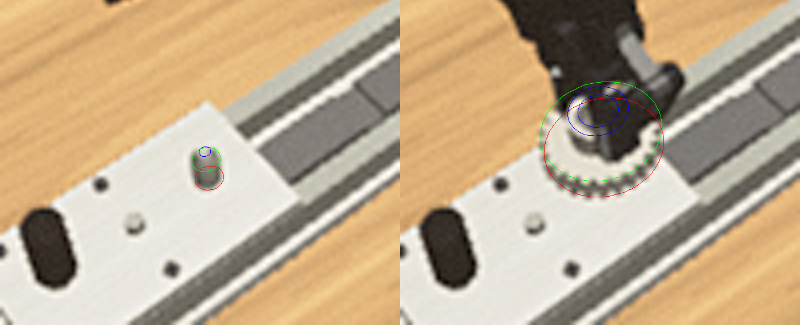

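Run:
```python
from h import *
x,y=634.6,-119.5
for z in (84,80,76,72,68,65,63,62):
    move_linear([x,y,z],feed=40); f=current_contact_force(); print(z,current_position().round(1),np.round(f,1))
    if f[2]>6 or np.hypot(f[0],f[1])>8: print('stop');break
print(current_time_s())
im=read_camera('side'); crop(im,270,180,360,270,6,'pics/side6c.png')
im=read_camera('scene'); crop(im,150,220,250,310,6,'pics/scene6c.png')
```

```text
84 [ 634.1 -119.5   83.5] [ 0.1  0.7 -1.1]
80 [ 634.3 -119.5   79.6] [ 0.1 -0.  -1. ]
76 [ 634.3 -119.5   75.7] [-0.2 -0.7 -0.4]
72 [ 634.4 -119.4   71.7] [-0.1  0.1 -0.3]
68 [ 634.3 -119.4   67.7] [-0.  -0.6 -1.5]
65 [ 634.4 -119.5   64.8] [-0.  -0.7 -0.2]
63 [ 634.5 -119.5   62.9] [ 0.3 -0.2 -0.7]
62 [ 634.6 -119.5   61.9] [0.4 0.2 0.3]
10.7333
```

View pics/side6c.png

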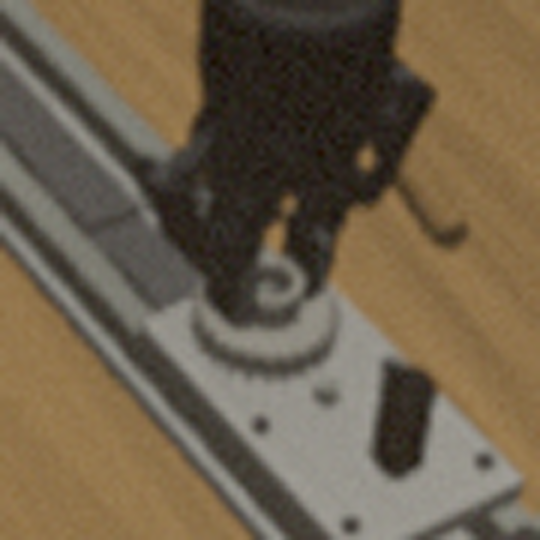

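View pics/scene6c.png

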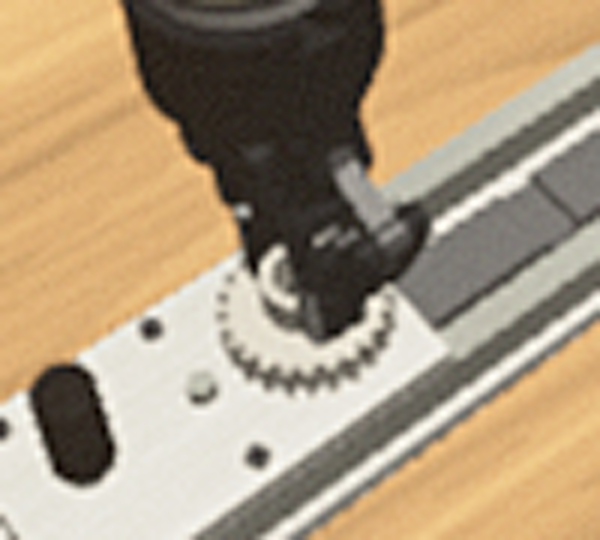

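Run:
```python
from h import *
set_gripper(0.62,40); print(current_contact_force().round(1))
move_linear([634.6,-119.5,140],feed=120); wait(.1)
goto([641.7,-209,170],Q); wait(.2)
w=get_calibration('wrist'); im=read_camera('wrist'); cv2.imwrite('pics/w7.png',im[:,:,::-1]); np.save('w7.npy',[w],allow_pickle=True)
for (n,p) in(('gear',[635.3,-119.3,76]),('knob',[641.7,-209,96]),('pin',[638.5,-164,53])): print(n,proj(w,[p]))
print(current_time_s(),current_position())
```

```text
[0.1 0.1 0.3]
gear [[255.81947006  95.88036517]]
knob [[255.46299334 205.78114829]]
pin [[255.75328767 146.73422257]]
12.8083 [ 641.54595061 -206.78901446  169.23632654]
```

View pics/w7.png

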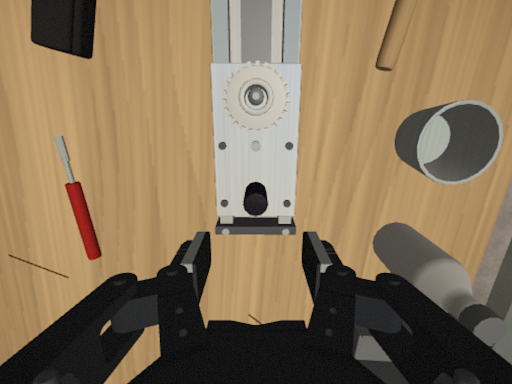

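```bash
cat >> h.py <<'E'
YAW=4.1
U=np.array([-np.sin(np.radians(YAW)),np.cos(np.radians(YAW)),0]); V=np.array([U[1],-U[0],0])
def fr():
    f=current_contact_force(); return np.round([f@U,f@V,f[2]],1)
E
python3 - <<'E'
from h import *
w=np.load('w7.npy',allow_pickle=True)[0]; print('knob',ray(w,256,204,96),'gear',ray(w,257,97,76))
k=np.array([641.7,-209,60.])
move_linear(k+[0,0,50],Q,feed=150)
move_linear(k,Q,feed=60); print(fr(),current_position())
set_gripper(0.0,50); print(current_gripper_width(),fr(),current_position())
wait(.2); print(fr(),current_time_s())
im=read_camera('wrist'); cv2.imwrite('pics/w8.png',im[:,:,::-1])
for d in (5,20,40,60):
    move_linear(k+d*U,Q,feed=60); wait(.1); print(d,fr(),(current_position()-k-d*U).round(1),current_gripper_width())
print(current_time_s())
im=read_camera('wrist'); cv2.imwrite('pics/w9.png',im[:,:,::-1])
E
```

```text
knob [ 642.03980935 -207.35164509   96.        ] gear [ 636.34671048 -120.10266681   76.        ]
[ 0.2 -0.1  0.8] [ 642.05412689 -209.10512143   60.26598802]
0.24338014036283107 [-0.3 -3.1  6.2] [ 640.80199681 -209.16036401   60.58239735]
[ 1.  -3.2  5.3] 14.9333
5 [-3.2 -3.7  6.3] [-0.8 -1.9  0.6] 0.2387265771545922
20 [-2.6 -3.4  5.9] [-0.7 -1.9  0.6] 0.24269276433206052
40 [-3.7 -2.   5.5] [-0.7 -2.2  0.6] 0.2401139148593831
60 [-2.6 -2.8  6.2] [-0.7 -2.1  0.6] 0.24132559981462678
17.0
```

View pics/w9.png

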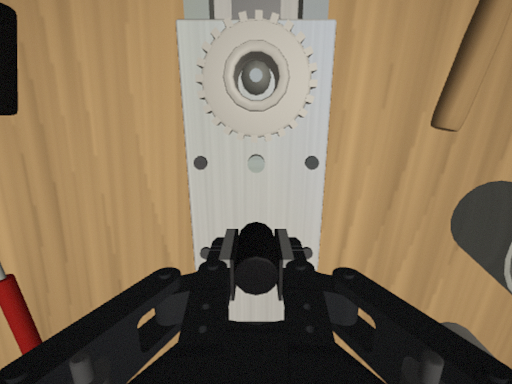

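Run:
```python
from h import *
k=np.array([641.7,-209,60.])
import json
d=60.;log=[]
while d<178:
    d+=1.5
    move_linear(k+d*U,Q,feed=30); f=fr(); a=(current_position()-k)@U
    log.append((d,round(a,2),round(a-d,2),f[0],f[1]))
    if len(log)>3 and (f[0]<-6.5): break
    if current_time_s()>45: break
for l in log[-25:]: print(*l)
print(current_time_s(),len(log))
```

```text
61.5 58.44 -3.06 -5.4 -3.4
63.0 59.46 -3.54 -5.2 -3.0
64.5 60.87 -3.63 -5.9 -2.7
66.0 62.24 -3.76 -6.1 -3.1
67.5 63.62 -3.88 -6.5 -3.7
69.0 65.04 -3.96 -6.7 -2.9
18.55 6
```

```bash
cat > slide.py <<'E'
from h import *
import sys
k=np.array([641.7,-209,60.])
d,end,thr,tmax=map(float,sys.argv[1:5]);log=[]
while d<end:
    d+=2
    move_linear(k+d*U,Q,feed=30); wait(.1); f=fr(); a=(current_position()-k)@U
    log.append((d,round(a,2),round(a-d,2),f[0],f[1]))
    if f[0]<-thr or f[0]>3: break
    if current_time_s()>tmax: break
for l in log: print(*l)
print(current_time_s())
E
python3 - <<'E'
from h import *
wait(.2);print(fr(),current_position())
E
python3 slide.py 69 85 8 40
```

```text
[-5.8 -2.9  5.4] [ 636.19350505 -144.14595171   60.60262827]
71.0 67.49 -3.51 -3.9 -3.5
73.0 69.52 -3.48 -6.0 -3.0
75.0 71.66 -3.34 -5.4 -2.6
77.0 73.69 -3.31 -5.8 -3.4
79.0 75.45 -3.55 -4.7 -3.2
81.0 77.56 -3.44 -5.8 -3.4
83.0 79.62 -3.38 -4.7 -3.6
85.0 81.73 -3.27 -5.2 -2.5
21.55
```

```bash
python3 slide.py 85 176 8.5 40
```

```text
87.0 83.77 -3.23 -4.6 -2.8
89.0 85.54 -3.46 -5.1 -4.0
91.0 87.58 -3.42 -5.5 -3.3
93.0 89.69 -3.31 -5.2 -3.5
95.0 91.73 -3.27 -4.1 -4.0
97.0 93.8 -3.2 -5.1 -3.5
99.0 95.58 -3.42 -5.2 -2.7
101.0 97.67 -3.33 -5.2 -2.9
103.0 99.72 -3.28 -5.1 -4.0
105.0 101.83 -3.17 -4.8 -4.1
107.0 103.54 -3.46 -5.3 -3.2
109.0 105.67 -3.33 -5.4 -2.9
111.0 107.77 -3.23 -5.5 -3.6
113.0 109.85 -3.15 -4.9 -3.5
115.0 111.95 -3.05 -4.6 -2.9
117.0 113.66 -3.34 -4.6 -2.8
119.0 115.75 -3.25 -4.2 -3.7
121.0 117.8 -3.2 -4.9 -3.1
123.0 119.9 -3.1 -4.9 -3.5
125.0 121.69 -3.31 -5.2 -3.4
127.0 123.74 -3.26 -4.4 -3.3
129.0 125.82 -3.18 -5.2 -3.0
131.0 127.93 -3.07 -4.9 -3.5
133.0 129.7 -3.3 -5.1 -3.0
135.0 131.79 -3.21 -5.1 -3.0
137.0 133.84 -3.16 -5.7 -2.8
139.0 135.92 -3.08 -5.4 -2.7
141.0 138.01 -2.99 -4.4 -3.1
143.0 140.18 -2.82 -4.1 -3.0
145.0 143.87 -1.13 -2.0 -3.2
147.0 147.25 0.25 -0.3 -3.3
149.0 148.11 -0.89 -1.5 -3.9
151.0 148.8 -2.2 -3.7 -3.6
153.0 149.1 -3.9 -5.8 -3.4
155.0 149.29 -5.71 -9.0 -2.7
33.8
```

Run:
```python
from h import *
k=np.array([641.7,-209,60.])
for d in (152,149.5,147.5,146,145,147,148.5):
    move_linear(k+d*U,Q,feed=30); wait(.2); print(d,((current_position()-k)@U).round(2),fr())
wait(.3); print(fr(),current_time_s(),current_gripper_width())
im=read_camera('wrist'); cv2.imwrite('pics/w10.png',im[:,:,::-1])
a=cv2.imread('pics/w9.png')[110:190,180:340];b=im[110:190,180:340,::-1]
cv2.imwrite('pics/pin.png',cv2.resize(np.vstack([a,b]),None,fx=3.7,fy=3.7,interpolation=cv2.INTER_CUBIC))
cv2.imwrite('pics/s10.png',read_camera('side')[:,:,::-1])
```

```text
152 149.07 [-4.9 -3.7  6.1]
149.5 148.79 [-2.5 -4.   6.3]
147.5 148.59 [ 0.5 -3.5  8.3]
146 148.35 [ 2.  -4.1  7.7]
145 148.1 [ 3.  -3.5  7.9]
147 148.25 [ 0.5 -3.4  8.8]
148.5 148.3 [-1.2 -4.   6.5]
[-2.  -3.9  7.3] 37.25 0.23963819092965044
```

View pics/pin.png

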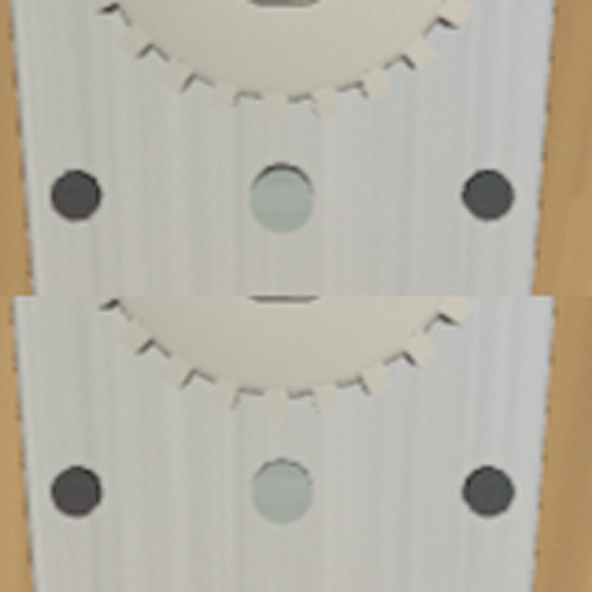

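View pics/w10.png

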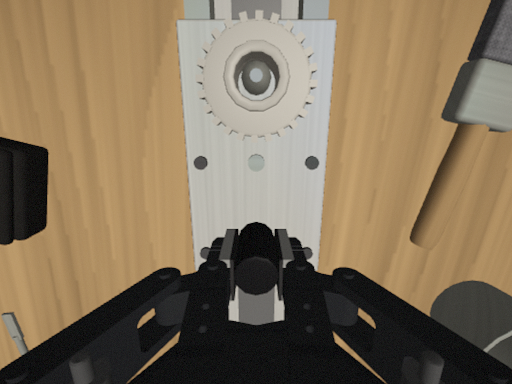

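View pics/s10.png

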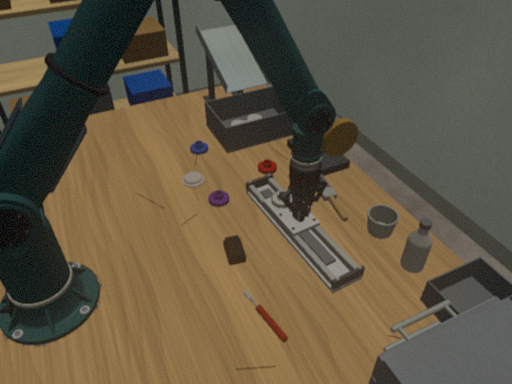

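Run:
```python
from h import *
wait(.4); print(fr(),current_joint_velocities().round(4),current_time_s()); hand_in()
```

```text
[-1.2 -3.3  7.4] [-0.0021  0.0005 -0.0013 -0.0009 -0.0006 -0.0007 -0.0014] 37.75
the job is handed in; nothing more can be done
```

I put the white gear blank, hub up, over the spindle and let go of it at the loading end. I then slid the carriage along by its knob until the ball clicked into the notch, and handed in at 37.75 s still holding the knob. No verdict came back.

- **Gear:** the last wrist picture shows it flat, with the spindle showing inside its bore. I did not measure its seated position to the millimetre.
- **Notch:** the carriage pulled itself in about 148 mm along from where I took the knob. It then resisted up to 9 N when pushed past and about 3 N when pulled back. I left it at 148.3 mm with 1–2 N of residual push along the rail.
- **Ball:** before and after pictures show the pin clearly sunk, by roughly 4 mm as judged by eye.
- **Grip and stillness:** the knob is held with a 50 N grip setting and the gripper width steady. The arm was at rest.
- **Disagreements:** sideways force of about 3–4 N and upward force of about 7 N stayed on the tool, from small alignment errors in the knob grip. Sliding drag read about 5 N instead of the stated 1–2 N, probably from the same cause.
- **Other objects:** the lens cover, sanding block and scraper look unmoved in the side view.

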